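# Lock the knife rest of the grinder

## Task

The knife rest on the flat-stone grinder is in the right position but its locknut is loose. Slide the open-ended spanner fully home on the square foot of the post, with its handle alongside the stop pin so that the post cannot turn, then push the locknut's lever clockwise (seen from above) until the nut comes up hard. The rest must not be turned out of line; leave the spanner on the post and leave the knife, towel roll and bottle alone.

Things in the scene. Friction and masses are not known exactly. Their poses are not given: they have to be found in the camera images.
- grinder: Fixed grey grinder: a low base whose flat top (the deck) is 45 mm above the table. Origin on the table under the vertical axis of the knife-rest post. In its own frame the base spans x -100 to +300 and y -190 to +150 mm; a flat round grindstone (radius 90, top 75 mm above the table, pan radius 102) is centred at x +190, y 0; z up.
- post_axis (a point): Point on the post's vertical turning axis at deck level (45 mm above the table). The post's steel foot is square, 40 mm across the flats, from 1.5 to 27.5 mm above the deck, its sides along the grinder's x and y when joint rest_post is 0.
- rest_top (a point): Point on the post's axis on top of the knife rest, 77 mm above the deck. The rest is a T-shaped arm fixed on the post, 12 mm thick: 26 mm wide, reaching along the grinder's +x towards the stone to x +94, with a crossbar 80 mm long there, its lips 87 mm above the deck. Under it, 30 to 52 mm above the deck, sits the hexagonal locknut, 48 mm across flats: too wide for the spanner to be dropped over.
- stop_pin (a point): Top centre of the fixed steel stop pin, 14 mm diameter, 30 mm tall above the deck, at x -23, y -160 mm in the grinder's frame. A spanner home on the foot with its handle pointing to the grinder's -y lies on the pin's +x side with 4 mm to spare; when the nut drags the post clockwise the handle comes to bear on the pin.
- rest_post (a joint): Angle of the post with its knife rest, rad, clockwise seen from above positive; 0 is in line with the stone (it starts within 0.05 of that). Light friction, about 0.18 N m, free to turn both ways.
- locknut (a joint): Angle of the locknut relative to the post, rad, growing clockwise seen from above (tightening); starts between 0 and 0.4, comes up hard at 1.5. Its thread friction, about 0.5 N m, is more than the post's, so with the post not held the post turns along with it. The nut stays where it is left.
- lever_end (a point): Centre of the 22 mm ball ending the locknut's lever, 125 mm from the post's axis, 86 mm above the table. The lever is a level round bar, 14 mm diameter, pointing straight out from the post's axis at that height. Seen from above its direction, counterclockwise from the grinder's +x axis, is 150 degrees minus the rest_post and locknut angles.
- spanner: Loose steel open-ended spanner, about 0.45 kg, about 210 mm long. Origin under the jaw centre, on its underside. Mouth opens to its +x; handle runs to x -178, 24 mm wide and tall. Head 71 mm wide, 16 tall, x -42 to +33; jaw gap 43, flared at the tips from x +20; gap's bottom at x -22, so it is home with its origin within about 3 mm of the post's axis.
- spanner_jaw (a point): Centre of the spanner's jaws, 8 mm above its underside.
- spanner_grip (a point): Point on the spanner's handle near its head and its centre of mass, 65 mm behind the jaw centre, 12 mm above its underside: the place to grip, across the 24 mm width. Lowered to the deck with the jaw centre 62 to 65 mm short of the post's axis, the jaws clear the nut and fingers here stay between head and stop pin all the way home.
- knife: Loose kitchen knife, 270 mm long, black handle; origin at the middle of its length on the table. To be left alone.
- towel_roll: Standing roll of paper towels, 116 mm diameter, 220 mm tall, origin at the centre of its foot. To be left alone.
- soap_bottle: Standing white bottle with cap, 68 mm diameter, 190 mm tall, origin at the centre of its foot. To be left alone.

How it is judged (in metres and radians):
On the way, in this order (a step that is already met when the one before it is completed fails the run):
1. the spanner is home on the post's square foot, flat on the deck, its handle on the stop-pin side, the nut not yet tightened (horizontal distance between spanner_jaw and post_axis below 0.009 m and z of spanner_jaw in the frame of grinder below 0.06 m and y of spanner_grip in the frame of grinder below -0.05 m and value of joint locknut below 0.6 rad), for 0.2 s.
2. the locknut is turned up hard with the spanner still holding the post (value of joint locknut above 1.44 rad and horizontal distance between spanner_jaw and post_axis below 0.012 m), for 0.2 s.
At the end, for the whole second after the job is handed in: The locknut is up hard (joint above 1.44 of 1.5 rad), the knife rest is within 0.2 rad of in line with the stone, and the spanner lies at rest flat on the deck, still on the square foot (jaw centre within 12 mm of the post's axis), with its handle on the stop-pin side (all of step 2 and value of joint rest_post between -0.2 and 0.2 rad and z of spanner_jaw in the frame of grinder below 0.06 m and y of spanner_grip in the frame of grinder below -0.05 m and linear speed of spanner below 0.02 m/s); the robot touches nothing.
It fails at once if the knife rest is turned more than 0.35 rad out of line (value of joint rest_post above 0.35 rad or value of joint rest_post below -0.35 rad).
It fails at once if the knife, towel roll or bottle is moved by more than 40 mm (distance of any of knife, towel_roll, soap_bottle from where it was at the start of the episode above 0.04 m).
It also fails if it takes over 58 s, if anything falls off the work surface, if the arm or the gripper's body presses on something with over 40 N, if the wrist force passes 120 N, or if a joint passes its speed limit or range.

## Robot

A 6-joint arm with a two-finger parallel gripper is mounted at the origin on the work surface. World frame = base frame: x ahead of the robot, y to its left, z up, the work surface at z = 0. Lengths are in mm, angles in rad, forces in N, time in s.
With the tool pointing down it reaches from about 275 to 1000 mm from the base axis. Payload 8.4 kg.
Tool frame: the origin (TCP) lies midway between the tips of the shut fingers; the grasp point (between the pads) lies 19 mm behind it; z points along the fingers, y is the line along which they close (so a half turn about z gives the same grasp; the last joint's range is limited). The gripper opens to 85 mm and grips with 20 to 120 N. Pads are 22 mm wide; open, the fingers measure 114 mm over their backs; the gripper's body (76 mm by 85 mm) begins 54 mm behind the grasp point. The pads swing forward as they close: fully open they stand 13 mm farther back than shut.
Start: joints at [-1.347, 0.353, 1.633, -0, 1.155, -0.002], TCP at [139.927, -609.137, 231.281] pointing down, gripper open.
Joint ranges: [-2.63, 2.63], [-0.92, 2.1], [0.06, 2.66], [-1.3, 4.44], [0, 2.69], [-3.02, 3.02]. Speed limits (rad/s): [2.22, 2.22, 2.79, 3.14, 3.14, 3.14].

## Interface

Orientations are given as [roll, pitch, yaw] about the fixed x, y, z axes, in that order (R = Rz(yaw) Ry(pitch) Rx(roll)).
In Python, from rig import telemetry, optics, r gives the robot as it stands.
- The arm moves only by the tool play_rows, never from a script. Its arguments are lists of equal length, an entry for each row: "dp": the shift along the tool's x, y, z in units of 40 mm (1.0 is 40 mm), a list of three; "rot": the turn, a rotation vector about the tool's x, y, z in units of 6 degrees (1.0 is 6 degrees), a list of three. In form: {"dp": [[tx, ty, tz], ...], "rot": [[ax, ay, az], ...]}. A call has 1 to 5 rows; each row is the pose to reach, as a shift and turn from the pose commanded when the call began, along the tool's axes at that moment; what a row does not reach only later rows make up. A row lasts 1/12 s, in which the tool goes at most 41.7 mm and 7.16 degrees, less where a joint would pass 70% of its speed; a pose out of reach is approached as far as the arm can. A call with a gripper value outside its range is refused whole. "fingers" is the opening, from 0 (shut) to 1 (fully open), set as the call begins (left out, the last holds). The fingers move at their own pace and stop on an object; "grip_force" is the grip in N (left out, the last holds). Time passes only in rows, so rows that repeat a pose let the fingers close. It gives the time, the measured TCP pose, the force, the opening and the grip force at its end, in the units of the state.
- telemetry.sense(): the state, without advancing time (a new reading comes with each control period).
- optics.grab_frame(name): name is "scene" or "top" or "wrist"; returns a dict with "color" (420x560x3 uint8, red, green, blue), "mtx" (3x3 intrinsics, pixels), "R" (3x3) and "t" (3): a world point X has camera coordinates R X + t; the wrist camera has in their place "mount" (4x4, takes a point from camera to tool coordinates, whose origin is the TCP and whose axes are the flange's). Camera axes: x right, y down, z forward; pixel columns grow to the right and rows downward; lengths in mm; the calibration is good to about 2 mm. A picture is of the moment at which its call begins: read the wrist's pose just before it. There is no depth.
- r.sign_off(): hands the job in; it is judged then, once.
The state is a dict: "clock": time; "qpos": joint angles; "qvel": joint speeds; "joint_efforts": joint torques, N m; "eef_pos": TCP position; "tcp_rot": TCP orientation; "contact_force": force on the tool from outside, world axes, zero at the start; "wrist_torque": the same for the moment, N m; "opening": opening from 0.0 (shut) to 1.0 (fully open); "grasp_force": force on a finger pad.
Only numpy, scipy, OpenCV 4.12 (cv2) and the standard library are available. Lean on these libraries where they do the work, as an engineer would, in place of code of your own. Each camera call takes 0.05 s, during which the arm holds its last target. There are 200 camera calls.

## Working session

There is one attempt and no reset: what is moved stays moved. The work goes in short steps, Python scripts to look and compute and a tool call to move; the robot and the scene stay as the last step left them, time stands still between calls to the robot, and variables do not carry over. Pictures are saved under pics/ and viewed, at most 10 in all, crops included, and the job is handed in when it is done.

Besides the shell and the picture viewer there is one more tool, called after "Call:" by a JSON object that holds its "name" and its "arguments", one argument or row to a line. play_rows: Moves the arm, as the interface text tells. Its arguments: {"type":"object","properties":{"dp":{"type":"array"},"rot":{"type":"array"},"fingers":{"type":"number"},"grip_force":{"type":"number"}},"required":["dp","rot"]}

```bash
ls; mkdir -p pics; python3 - <<'E'
from rig import telemetry, optics, r
import cv2, pickle
s=telemetry.sense(); print(s)
d={}
for n in ("scene","top"):
    f=optics.grab_frame(n); d[n]=f; cv2.imwrite(f"pics/{n}0.png",f["color"][:,:,::-1])
    print(n,f["mtx"],f["R"],f["t"])
pickle.dump(d,open("f0.pkl","wb"))
E
```

```text
pics
{'clock': 0.0, 'qpos': array([-1.34740725e+00,  3.53667242e-01,  1.63416358e+00, -8.39213157e-06,
        1.15521897e+00, -2.42678140e-03]), 'qvel': array([-0.00039721, -0.00032049,  0.0022308 , -0.00053999, -0.0004482 ,
       -0.00070593]), 'joint_efforts': array([ 9.32535731e-04, -6.05252624e+01, -3.42071199e+01,  3.48791605e-05,
        9.49213689e-03, -2.19747608e-05]), 'eef_pos': array([ 139.80851986, -608.64767266,  230.53716911]), 'tcp_rot': array([-3.14013549e+00,  4.13668652e-06,  2.25819258e-01]), 'contact_force': array([ 0.0948686 , -0.89830191,  0.40311076]), 'wrist_torque': array([-0.0167201 ,  0.00151621, -0.01297321]), 'grasp_force': 0.0, 'opening': 1.0031249686779817}
scene [[423.25967614   0.         285.84485683]
 [  0.         423.25967614 205.32729555]
 [  0.           0.           1.        ]] [[-0.38472926  0.92288547  0.01630327]
 [ 0.52553147  0.2335338  -0.81809452]
 [-0.75881491 -0.30617702 -0.57485265]] [ 172.80941625 -202.10221579 1625.74007448]
top [[545.69649089   0.         279.22113088]
 [  0.         545.69649089 206.59876686]
 [  0.           0.           1.        ]] [[ 0.01757034 -0.99984119  0.0029807 ]
 [-0.99361174 -0.0177931  -0.11144106]
 [ 0.1114764  -0.0010036  -0.99376658]] [ -10.70242019  504.93866346 1461.80517059]
```

View pics/scene0.png

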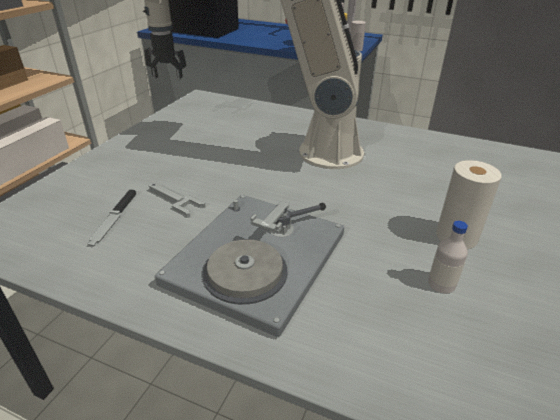

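View pics/top0.png

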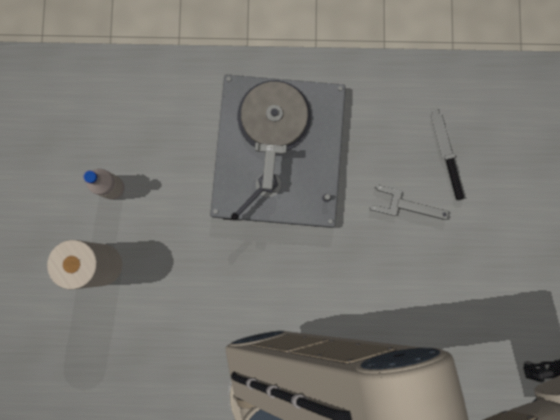

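```bash
cat > h.py <<'E'
import numpy as np, cv2, pickle
def cast(f,uv,z):
    d=f["R"].T@np.linalg.solve(f["mtx"],[uv[0],uv[1],1.]); c=-f["R"].T@f["t"]
    return c+d*(z-c[2])/d[2]
def proj(f,X):
    p=f["mtx"]@(f["R"]@np.asarray(X,float)+f["t"]); return p[:2]/p[2]
E
python3 - <<'E'
from h import *
d=pickle.load(open("f0.pkl","rb")); f=d["top"]; im=f["color"][:,:,::-1]
c=im[65:240,200:465]; cv2.imwrite("pics/crop1.png",cv2.resize(c,None,fx=3,fy=3,interpolation=cv2.INTER_CUBIC))
E
```

```text
(no output)
```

View pics/crop1.png

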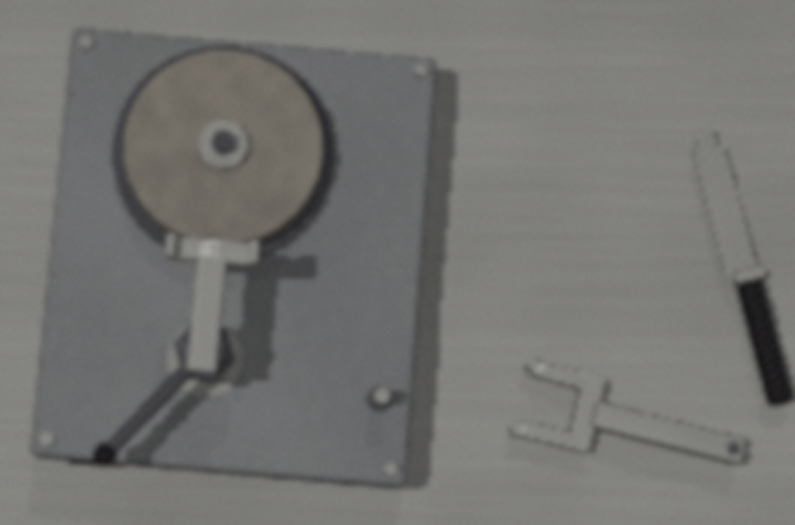

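```bash
cat >> h.py <<'E'
def fit(G,W):
    G=np.array(G,float);W=np.array(W)[:,:2];g=G-G.mean(0);w=W-W.mean(0)
    a=np.arctan2((g[:,0]*w[:,1]-g[:,1]*w[:,0]).sum(),(g*w).sum()); R=np.array([[np.cos(a),-np.sin(a)],[np.sin(a),np.cos(a)]])
    t=W.mean(0)-R@G.mean(0); return R,t,a,W-(G@R.T+t)
E
python3 - <<'E'
from h import *
d=pickle.load(open("f0.pkl","rb")); f=d["top"]
def P(u,v,z): return cast(f,((u+.5)/3-.5+200,(v+.5)/3-.5+65),z)
np.set_printoptions(precision=2,suppress=True)
W=[P(73,29,45),P(436,62,45),P(404,487,45),P(32,456,45),P(381,396,75),P(225,148,75)]
R,t,a,e=fit([[300,150],[300,-190],[-100,-190],[-100,150],[-23,-160],[190,0]],W)
print("grinder",t,a,np.degrees(a)); print(e)
b=P(105,454,86)[:2]; g=R.T@(b-t); print("ball",b,g,np.hypot(*g),np.degrees(np.arctan2(g[1],g[0])))
W=[P(750,437,24),P(743,463,24),P(607,380,16),P(590,450,16),P(535,366,16),P(515,430,16)]
R2,t2,a2,e2=fit([[-178,-12],[-178,12],[-42,-35.5],[-42,35.5],[33,-29],[33,29]],W)
print("spanner",t2,np.degrees(a2));print(e2)
c=P(210,248,132)[:2];print("crossbar",R.T@(c-t))
E
```

```text
grinder [561.19  29.78] -0.06854343286266862 -3.9272494163692224
[[-1.16 -0.95]
 [-3.13  2.37]
 [ 2.21  2.04]
 [ 0.87 -3.  ]
 [ 1.25  1.31]
 [-0.03 -1.78]]
ball [471.72 114.52] [-95.07  78.41] 123.23512786344213 140.48591962795044
spanner [ 531.01 -293.34] 76.99612438831713
[[ 0.94  0.79]
 [ 0.38  2.19]
 [-1.21  1.97]
 [ 2.89  2.07]
 [ 0.09 -6.25]
 [-3.1  -0.78]]
crossbar [85.13  1.66]
```

```bash
cat >> h.py <<'E'
from scipy.spatial.transform import Rotation as Ro
def plan(x,y,z,yaw,s=None):
    """units from measured pose to a tool-down pose; yaw in deg"""
    from rig import telemetry
    s=s or telemetry.sense(); R=Ro.from_euler("xyz",s["tcp_rot"]); T=Ro.from_euler("xyz",[np.pi,0,np.radians(yaw)])
    dp=R.inv().apply(np.array([x,y,z])-s["eef_pos"])/40; rv=np.degrees((R.inv()*T).as_rotvec())/6
    print("dp",dp.round(3),"rot",rv.round(3),"pos",s["eef_pos"].round(1),np.degrees(s["tcp_rot"]).round(2),"F",s["contact_force"].round(1),"op",round(s["opening"],3),"t",s["clock"])
E
python3 -c "
from h import *
plan(516.4,-356.7,180,77)
print(optics.grab_frame('wrist')['mount']) if 0 else 0"
```

```text
dp [10.586 -4.031  1.271] rot [-1.1000e-02 -7.0000e-03 -1.0677e+01] pos [ 139.8 -608.7  230.6] [-179.93   -0.     12.94] F [ 0.6 -1.2  0.4] op 1.0 t 0.1
```

Call:
{"name": "play_rows", "arguments": {
  "dp": [
    [0.9,-0.34,0.1],
    [1.8,-0.68,0.2],
    [2.7,-1.0,0.3],
    [3.6,-1.36,0.4],
    [4.5,-1.7,0.5]
  ],
  "rot": [
    [0,0,-1],
    [0,0,-2],
    [0,0,-3],
    [0,0,-4],
    [0,0,-5]
  ]
}}

```text
clock: 0.52
eef_pos: [301.1, -501.1, 210.8]
tcp_rot: [-3.141, -0.0, 0.754]
contact_force: [0.7, -0.8, -0.0]
opening: 1.0
grasp_force: 0.0
```

```bash
python3 -c "
from h import *
plan(516.4,-356.7,180,77)"
```

```text
dp [6.395 1.052 0.771] rot [-5.000e-03 -4.000e-03 -5.633e+00] pos [ 301.1 -501.1  210.8] [-1.7997e+02 -1.0000e-02  4.3200e+01] F [ 0.7 -0.8 -0. ] op 1.0 t 0.5167
```

Call:
{"name": "play_rows", "arguments": {
  "dp": [
    [0.9,0.15,0.1],
    [1.8,0.3,0.2],
    [2.7,0.45,0.3],
    [3.6,0.6,0.4],
    [4.5,0.75,0.5]
  ],
  "rot": [
    [0,0,-1],
    [0,0,-2],
    [0,0,-3],
    [0,0,-4],
    [0,0,-5]
  ]
}}

```text
clock: 0.93
eef_pos: [453.5, -400.5, 190.8]
tcp_rot: [-3.141, -0.0, 1.278]
contact_force: [0.8, -0.5, -0.0]
opening: 1.002
grasp_force: 0.0
```

```bash
python3 -c "
from h import *
plan(516.4,-356.7,180,77)"
```

```text
dp [1.502 1.19  0.271] rot [-0.004 -0.002 -0.627] pos [ 453.5 -400.5  190.8] [-1.7997e+02 -1.0000e-02  7.3240e+01] F [ 0.8 -0.5 -0. ] op 1.002 t 0.9333
```

Call:
{"name": "play_rows", "arguments": {
  "dp": [
    [0.75,0.6,0.13],
    [1.5,1.19,0.27],
    [1.5,1.19,0.27],
    [1.5,1.19,0.27]
  ],
  "rot": [
    [0,0,-0.4],
    [0,0,-0.63],
    [0,0,-0.63],
    [0,0,-0.63]
  ]
}}

```text
clock: 1.27
eef_pos: [516.5, -356.9, 179.6]
tcp_rot: [-3.14, -0.001, 1.342]
contact_force: [-0.1, -0.2, -0.5]
opening: 1.003
grasp_force: 0.0
```

```bash
python3 -c "
from h import *
from rig import optics, telemetry
plan(516.4,-356.7,180,77)
s=telemetry.sense(); f=optics.grab_frame('wrist'); f['s']=s; pickle.dump(f,open('w1.pkl','wb')); cv2.imwrite('pics/w1.png',f['color'][:,:,::-1]); print(f['mount'],f['mtx'])"
```

```text
dp [ 0.004 -0.003 -0.011] rot [-0.013 -0.005 -0.017] pos [ 516.5 -356.9  179.6] [-1.7992e+02 -3.0000e-02  7.6900e+01] F [-0.1 -0.2 -0.5] op 1.003 t 1.2667
[[ 3.21932888e-04 -9.61745989e-01 -2.73942600e-01  7.01648159e+01]
 [ 9.99999932e-01  3.58842060e-04 -8.46237354e-05  5.89448061e-01]
 [ 1.79688665e-04 -2.73942555e-01  9.61746039e-01 -1.41994831e+02]
 [ 0.00000000e+00  0.00000000e+00  0.00000000e+00  1.00000000e+00]] [[325.12795376   0.         276.91737917]
 [  0.         325.12795376 211.21753465]
 [  0.           0.           1.        ]]
```

View pics/w1.png

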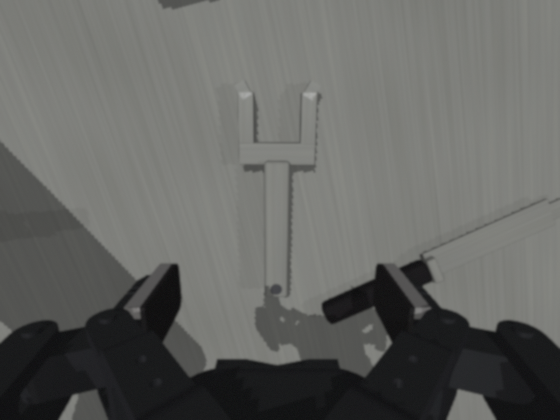

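```bash
cat >> h.py <<'E'
def wcam(f):
    s=f["s"]; T=np.eye(4); T[:3,:3]=Ro.from_euler("xyz",s["tcp_rot"]).as_matrix(); T[:3,3]=s["eef_pos"]
    M=np.linalg.inv(T@f["mount"]); return dict(f,R=M[:3,:3],t=M[:3,3])
E
python3 -c "
from h import *
np.set_printoptions(precision=2,suppress=True)
f=wcam(pickle.load(open('w1.pkl','rb')))
P=lambda u,v,z:cast(f,(u,v),z)
W=[P(265,289,24),P(289.5,296,24),P(240.5,165,16),P(315,165,16),P(239.5,95,16),P(317.5,95,16),P(278,143.5,16)]
R,t,a,e=fit([[-178,12],[-178,-12],[-42,35.5],[-42,-35.5],[26,35.5],[26,-35.5],[-22,0]],W)
print(t,np.degrees(a));print(e); g=t-65*R[:,0];print('grip',g)
k=P(330,310,15)[:2]; print(k,R.T@(k-g)); print(proj(f,[*g,24]))
plan(g[0],g[1],60,np.degrees(a))
"
```

```text
[ 534.   -288.57] 76.55476658121715
[[ 2.07 10.14]
 [ 1.37  2.24]
 [ 0.22 -0.44]
 [-0.68  0.24]
 [-0.56 -6.37]
 [-2.23 -5.52]
 [-0.18 -0.3 ]]
grip [ 518.89 -351.79]
[ 543.5  -493.74] [-132.34  -56.95]
[277.8  190.63]
dp [0.17 0.05 3.  ] rot [-0.01 -0.    0.04] pos [ 515.5 -357.8  179.9] [-179.93   -0.01   76.81] F [-0.2  0.  -0. ] op 1.004 t 1.3167
```

Call:
{"name": "play_rows", "arguments": {
  "dp": [
    [0.17,0.05,0.9],
    [0.17,0.05,1.8],
    [0.17,0.05,2.7],
    [0.17,0.05,3.6],
    [0.17,0.05,4.0]
  ],
  "rot": [
    [0,0,0.04],
    [0,0,0.04],
    [0,0,0.04],
    [0,0,0.04],
    [0,0,0.04]
  ]
}}

```text
clock: 1.73
eef_pos: [515.4, -352.0, 16.4]
tcp_rot: [-3.137, -0.002, 1.333]
contact_force: [0.6, 0.7, 0.4]
opening: 1.001
grasp_force: 0.0
```

```bash
python3 -c "
from h import *
plan(518.9,-351.8,3,76.55)"
```

```text
dp [0.024 0.085 0.335] rot [-0.048 -0.016 -0.03 ] pos [ 515.4 -352.    16.4] [-1.7971e+02 -9.0000e-02  7.6370e+01] F [0.6 0.7 0.4] op 1.001 t 1.7333
```

Call:
{"name": "play_rows", "arguments": {
  "dp": [
    [0.0,0.03,0.2],
    [0.0,0.03,0.35],
    [0.0,0.03,0.35],
    [0,0.03,0.35]
  ],
  "rot": [
    [0,0,0],
    [0,0,0],
    [0,0,0],
    [0,0,0]
  ]
}}

```text
clock: 2.07
eef_pos: [520.5, -353.6, 7.7]
tcp_rot: [3.14, 0.001, 1.334]
contact_force: [0.5, -0.1, 0.1]
opening: 1.003
grasp_force: 0.0
```

Call:
{"name": "play_rows", "arguments": {
  "dp": [
    [0,0,0],
    [0,0,0],
    [0,0,0],
    [0,0,0],
    [0,0,0]
  ],
  "rot": [
    [0,0,0],
    [0,0,0],
    [0,0,0],
    [0,0,0],
    [0,0,0]
  ],
  "fingers": 0.2,
  "grip_force": 50
}}

```text
clock: 2.48
eef_pos: [519.7, -352.5, 6.9]
tcp_rot: [-3.141, -0.0, 1.335]
contact_force: [-6.8, 0.7, 3.8]
opening: 0.304
grasp_force: 3.2
```

Call:
{"name": "play_rows", "arguments": {
  "dp": [
    [0,0,0],
    [0,0,0],
    [0,0,0]
  ],
  "rot": [
    [0,0,0],
    [0,0,0],
    [0,0,0]
  ],
  "fingers": 0.0,
  "grip_force": 70
}}

```text
clock: 2.73
eef_pos: [519.8, -352.5, 7.1]
tcp_rot: [-3.141, -0.0, 1.335]
contact_force: [-2.9, 2.3, 7.5]
opening: 0.263
grasp_force: 71.3
```

Call:
{"name": "play_rows", "arguments": {
  "dp": [
    [0,0,0],
    [0,0,0],
    [0,0,0.06],
    [0,0,0.12],
    [0,0,0.12]
  ],
  "rot": [
    [0,0,0],
    [0,0,0],
    [0,0,0],
    [0,0,0],
    [0,0,0]
  ],
  "fingers": 0.4
}}

```text
clock: 3.15
eef_pos: [519.8, -352.4, 1.0]
tcp_rot: [-3.141, -0.0, 1.335]
contact_force: [0.1, -0.3, 0.3]
opening: 0.399
grasp_force: 0.0
```

Call:
{"name": "play_rows", "arguments": {
  "dp": [
    [0,0,0],
    [0,0,0],
    [0,0,0],
    [0,0,0],
    [0,0,0]
  ],
  "rot": [
    [0,0,0],
    [0,0,0],
    [0,0,0],
    [0,0,0],
    [0,0,0]
  ],
  "fingers": 0.0,
  "grip_force": 80
}}

```text
clock: 3.57
eef_pos: [520.0, -352.5, 1.6]
tcp_rot: [-3.141, -0.0, 1.335]
contact_force: [-0.5, 0.8, 0.4]
opening: 0.264
grasp_force: 79.5
```

Call:
{"name": "play_rows", "arguments": {
  "dp": [
    [0,0,-0.5],
    [0,0,-1.3],
    [0,0,-2.1],
    [0,0,-2.9],
    [0,0,-3]
  ],
  "rot": [
    [0,0,0],
    [0,0,0],
    [0,0,0],
    [0,0,0],
    [0,0,0]
  ]
}}

```text
clock: 3.98
eef_pos: [522.6, -354.4, 127.0]
tcp_rot: [3.134, 0.003, 1.335]
contact_force: [1.4, -1.1, -3.9]
opening: 0.269
grasp_force: 79.7
```

```bash
python3 -c "
from h import *
from rig import optics, telemetry
plan(518.9,-351.8,130,76.55)
s=telemetry.sense(); f=optics.grab_frame('wrist'); f['s']=s; pickle.dump(f,open('w2.pkl','wb')); cv2.imwrite('pics/w2.png',f['color'][:,:,::-1])"
```

```text
dp [ 0.04  -0.105 -0.075] rot [ 0.068  0.026 -0.012] pos [ 522.6 -354.4  127. ] [1.7959e+02 1.5000e-01 7.6480e+01] F [ 1.4 -1.1 -3.9] op 0.269 t 3.9833
```

View pics/w2.png

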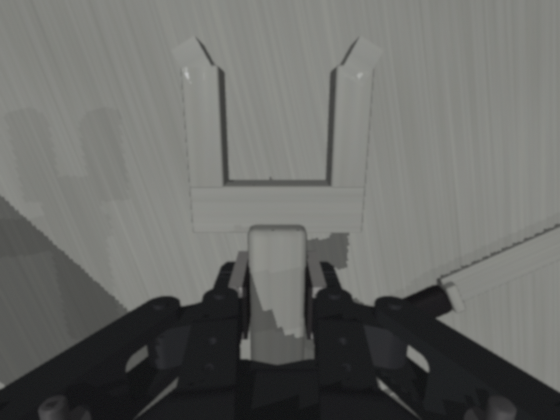

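```bash
python3 -c "
from h import *
np.set_printoptions(precision=2,suppress=True)
f=pickle.load(open('w2.pkl','rb')); M=f['mount']; K=f['mtx']
def P(u,v,z):
    d=M[:3,:3]@np.linalg.solve(K,[u,v,1.]); c=M[:3,3]; return c+d*(z-c[2])/d[2]
z=-14.4
W=[P(192,232,z),P(363,232,z),P(190,186,z),P(364,186,z),P(221,68,z),P(334,68,z),P(277.5,186,z)]
for w in W: print(w)
R,t,a,e=fit([[-42,-35.5],[-42,35.5],[-22,-35.5],[-22,35.5],[21,-21.5],[21,21.5],[-22,0]],W)
print('jaw in tool',t,np.degrees(a));print(e)
"
```

```text
[ 24.83 -34.72 -14.4 ]
[ 24.86  36.35 -14.4 ]
[ 44.28 -34.14 -14.4 ]
[ 44.31  35.33 -14.4 ]
[ 87.81 -19.72 -14.4 ]
[ 87.82  21.24 -14.4 ]
[ 44.3   0.8 -14.4]
jaw in tool [66.6   0.73] -0.016710843294172027
[[ 0.24  0.04]
 [ 0.25  0.11]
 [-0.31  0.63]
 [-0.3  -0.91]
 [ 0.22  1.05]
 [ 0.22 -0.98]
 [-0.31  0.06]]
```

```bash
cat >> h.py <<'E'
def tcp_for(jx,jy,t=(561.19,29.78),a=-0.06854,j=(66.6,0.73)):
    "TCP xy, yaw(deg) so that jaw is at (jx,jy) in grinder frame, heading grinder +y"
    Rg=np.array([[np.cos(a),-np.sin(a)],[np.sin(a),np.cos(a)]]); w=np.array(t)+Rg@[jx,jy]
    y=a+np.pi/2; c,s=np.cos(y),np.sin(y)
    return (*(w-np.array([c*j[0]+s*j[1], s*j[0]-c*j[1]])),np.degrees(y))
E
python3 -c "
from h import *
x,y,w=tcp_for(0,-75); print(x,y,w); plan(x,y,140,w)"
```

```text
550.7640470037929 -111.43753575289747 86.07294727217334
dp [ 6.062 -0.719 -0.385] rot [ 0.055  0.026 -1.599] pos [ 522.1 -354.   125.3] [1.7966e+02 1.3000e-01 7.6480e+01] F [ 1.3 -0.4 -4.6] op 0.265 t 4.0333
```

Call:
{"name": "play_rows", "arguments": {
  "dp": [
    [0.6,-0.1,-0.4],
    [1.4,-0.2,-0.45],
    [2.2,-0.3,-0.45],
    [3.1,-0.4,-0.45],
    [4.0,-0.5,-0.45]
  ],
  "rot": [
    [0,0,-0.4],
    [0,0,-0.8],
    [0,0,-1.2],
    [0,0,-1.6],
    [0,0,-1.6]
  ]
}}

```text
clock: 4.45
eef_pos: [536.8, -190.7, 137.7]
tcp_rot: [-3.139, -0.001, 1.504]
contact_force: [0.5, -0.5, -4.9]
opening: 0.264
grasp_force: 79.7
```

```bash
python3 -c "
from h import *
x,y,w=tcp_for(0,-75); plan(x,y,140,w)"
```

```text
dp [ 2.002  0.217 -0.057] rot [-0.025 -0.008  0.016] pos [ 536.8 -190.7  137.7] [-1.7985e+02 -5.0000e-02  8.6170e+01] F [ 0.5 -0.5 -4.9] op 0.264 t 4.45
```

Call:
{"name": "play_rows", "arguments": {
  "dp": [
    [0.7,0.08,0],
    [1.4,0.14,0],
    [1.9,0.14,0],
    [1.95,0.14,0],
    [1.95,0.14,0]
  ],
  "rot": [
    [0,0,0],
    [0,0,0],
    [0,0,0],
    [0,0,0],
    [0,0,0]
  ]
}}

```text
clock: 4.87
eef_pos: [548.0, -113.6, 137.9]
tcp_rot: [-3.139, -0.0, 1.505]
contact_force: [0.3, 0.6, -4.0]
opening: 0.265
grasp_force: 79.6
```

Call:
{"name": "play_rows", "arguments": {
  "dp": [
    [0,0,0],
    [0,0,0],
    [0,0,0],
    [0,0,0],
    [0,0,0]
  ],
  "rot": [
    [0,0,0],
    [0,0,0],
    [0,0,0],
    [0,0,0],
    [0,0,0]
  ]
}}

```text
clock: 5.28
eef_pos: [548.9, -115.6, 139.6]
tcp_rot: [-3.142, 0.0, 1.501]
contact_force: [-0.4, -0.4, -5.1]
opening: 0.262
grasp_force: 79.6
```

```bash
python3 -c "
from h import *
from rig import optics, telemetry
x,y,w=tcp_for(0,-75); plan(x,y,140,w)
s=telemetry.sense(); f=optics.grab_frame('wrist'); f['s']=s; pickle.dump(f,open('w3.pkl','wb')); cv2.imwrite('pics/w3.png',f['color'][:,:,::-1])"
```

```text
dp [ 0.108  0.039 -0.009] rot [-0.     0.    -0.009] pos [ 548.9 -115.6  139.6] [-180.      0.     86.02] F [-0.4 -0.4 -5.1] op 0.262 t 5.2833
```

View pics/w3.png

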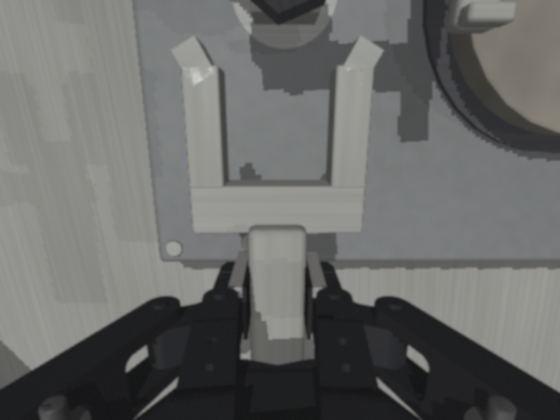

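```bash
python3 -c "
from h import *
np.set_printoptions(precision=2,suppress=True)
f=wcam(pickle.load(open('w3.pkl','rb')))
a=-.06854;t=np.array([561.19,29.78]);R=np.array([[np.cos(a),-np.sin(a)],[np.sin(a),np.cos(a)]])
for n,p,z in [('corner',(-100,-190),45),('edge+100',(100,-190),45),('left',(-100,-60),45),('axis',(0,0),46),('axis',(0,0),86),('front40',(0,-40),46)]:
    print(n,proj(f,[*(t+R@p),z]))
im=f['color'].astype(int)
for u in (200,400,450,500,550): print(u,im[254:272,u].sum(1)//3)
for v in (60,120,180,230): print(v,im[v,130:172].sum(1)//3)
for v in (6,12,20,28,36): print(v,im[v,220:350].sum(1)//3)
"
```

```text
corner [153.39 267.74]
edge+100 [404.62 267.65]
left [133.58  94.69]
axis [279.33  -5.98]
axis [279.86 -34.62]
front40 [279.25  62.69]
200 [121 122 121 119 113 105  97  94  95  94  96  96  96  96 102 120 137 145]
400 [123 122 122 120 114 106  98  93  92  92  92  92  99 115 132 139 140 140]
450 [124 124 124 121 115 107  99  95  94  95  95  94  95 102 116 135 142 144]
500 [123 123 122 119 113 104  97  94  94  94  96  96  99 112 129 140 144 146]
550 [122 122 121 118 112 104  97  94  96  97  97  97  96  98 104 120 139 146]
60 [134 134 136 136 137 138 138 134 126 115 112 113 118 122 124 125 126 126
 127 126 126 126 126 126 126 126 126 127 127 127 127 127 127 127 127 127
 126 127 127 126 127 126]
120 [138 138 138 138 138 138 139 139 139 138 137 138 139 136 127 117 112 114
 116 119 121 122 122 122 123 123 124 126 128 129 128 129 129 129 128 128
 129 128 129 129 129 128]
180 [140 141 141 141 141 141 140 138 137 137 138 137 138 140 142 142 141 141
 141 140 137 128 117 115 117 121 124 126 126 126 127 127 127 127 127 127
 127 127 127 128 128 128]
230 [137 137 139 138 139 139 140 139 138 138 139
[... 2086 characters left out ...]
 106
 106 105 106 106 106 105 105 105 106 105 106 106 104  99  91  85  81  81
  80  81  82  91 106 118 123 123 123 123 124 124 124 124 124 125 124 124
 124 124 124 124]
36 [126 126 127 125 125 125 126 127 127 128 127 127 128 128 128 128 128 127
 128 127 127 127 127 127 127 127 128 127 122 108  92  87  90  95  98  99
 101 100 101 101 100 100  99 100 100  99 100 100 100 100 100 100 100 100
 100 100 100 100  99 100 100 100  99 100 100 100 100  99 100 100 100  99
  99 100  99 100  99  99  99 100 103 106 106 107 106 106 106 106 106 107
 106 106 106 106 104 100  95  89  85  82  82  82  82  81  81  81  81  82
  90 107 119 123 123 124 123 123 123 123 124 123 124 124 123 124 124 124
 123 123 123 123]
```

Call:
{"name": "play_rows", "arguments": {
  "dp": [
    [0,0.1,-0.8],
    [0,0.13,-1.6],
    [0,0.13,-2],
    [0,0.13,-2],
    [0,0.13,-2]
  ],
  "rot": [
    [0,0,0],
    [0,0,0],
    [0,0,0],
    [0,0,0],
    [0,0,0]
  ]
}}

```text
clock: 5.75
eef_pos: [554.5, -115.6, 220.1]
tcp_rot: [3.14, 0.0, 1.502]
contact_force: [0.4, -0.8, -4.8]
opening: 0.263
grasp_force: 80.3
```

Call:
{"name": "play_rows", "arguments": {
  "dp": [
    [0,0,0],
    [0,0,0],
    [0,0,0],
    [0,0,0],
    [0,0,0]
  ],
  "rot": [
    [0,0,0],
    [0,0,0],
    [0,0,0],
    [0,0,0],
    [0,0,0]
  ]
}}

```text
clock: 6.17
eef_pos: [553.9, -115.3, 218.9]
tcp_rot: [-3.14, -0.0, 1.502]
contact_force: [-0.3, -0.4, -4.3]
opening: 0.264
grasp_force: 80.4
```

```bash
python3 -c "
from h import *
from rig import optics, telemetry
x,y,w=tcp_for(0,-75); plan(x,y,140,w)
s=telemetry.sense(); f=optics.grab_frame('wrist'); f['s']=s; pickle.dump(f,open('w4.pkl','wb')); cv2.imwrite('pics/w4.png',cv2.resize(f['color'][:300,100:500,::-1],(800,600),interpolation=cv2.INTER_CUBIC))"
```

```text
dp [ 0.09  -0.082  1.973] rot [-0.011 -0.002  0.001] pos [ 553.9 -115.3  218.9] [-1.7993e+02 -1.0000e-02  8.6080e+01] F [-0.3 -0.4 -4.3] op 0.264 t 6.1667
```

View pics/w4.png

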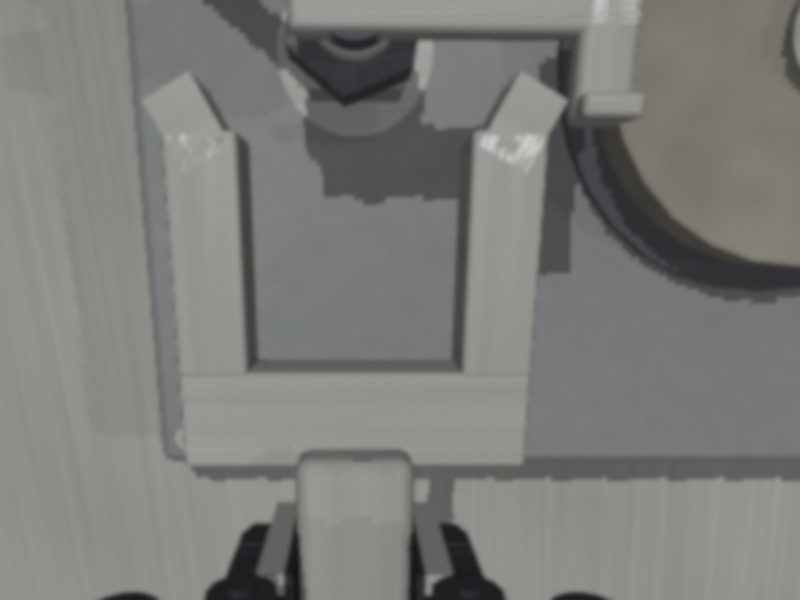

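```bash
python3 -c "
from h import *
np.set_printoptions(precision=2,suppress=True)
f=wcam(pickle.load(open('w4.pkl','rb')))
q=lambda u,v:((u+.5)/2-.5+100,(v+.5)/2-.5)
a=-.06854;t=np.array([561.19,29.78]);R=np.array([[np.cos(a),-np.sin(a)],[np.sin(a),np.cos(a)]])
for n,p,z in [('c',(355.5,60),46),('l',(278,58),46),('r',(433,58),46),('b',(355,136),46),('corner',(167,457),45),('L1',(128,5),45),('L2',(148,230),45),('B',(600,457),45),('ra',(290,27),122),('rb',(575,37),122)]:
    X=cast(f,q(*p),z)[:2]; print(n,X,R.T@(X-t))
"
```

```text
c [564.68  28.71] [ 3.55 -0.82]
l [531.15  31.8 ] [-30.11  -0.05]
r [598.29  27.19] [37.2  -0.04]
b [562.39  -1.71] [  3.35 -31.33]
corner [ 455.85 -146.76] [ -93.   -183.34]
L1 [469.14  56.64] [-93.67  20.49]
L2 [463.41 -35.35] [-93.09 -71.68]
B [ 677.36 -161.75] [ 129.02 -183.13]
ra [542.82  21.9 ] [-17.79  -9.12]
rb [635.45  12.63] [ 75.26 -12.02]
```

```bash
sed -i 's/t=(561.19,29.78),a/t=(565.6,32.7),a/' h.py; python3 -c "
from h import *
x,y,w=tcp_for(0,-64); print(x,y); plan(x,y,60,w)"
```

```text
555.9273968411375 -97.54336316346857
dp [0.445 0.021 3.978] rot [-0.008 -0.001  0.001] pos [ 554.  -115.3  219.1] [-1.7995e+02 -1.0000e-02  8.6080e+01] F [-0.  -0.4 -4.1] op 0.259 t 6.2167
```

Call:
{"name": "play_rows", "arguments": {
  "dp": [
    [0.44,0.02,0],
    [0.44,0.02,0],
    [0.44,0.02,0.8],
    [0.44,0.02,1.6],
    [0.44,0.02,2.4]
  ],
  "rot": [
    [0,0,0],
    [0,0,0],
    [0,0,0],
    [0,0,0],
    [0,0,0]
  ]
}}

```text
clock: 6.63
eef_pos: [556.8, -97.9, 123.2]
tcp_rot: [3.139, 0.0, 1.503]
contact_force: [0.2, 0.7, -5.7]
opening: 0.265
grasp_force: 80.3
```

Call:
{"name": "play_rows", "arguments": {
  "dp": [
    [0,0,0.5],
    [0,0,1],
    [0,0,1.4],
    [0,0,1.6],
    [0,0,1.6]
  ],
  "rot": [
    [0,0,0],
    [0,0,0],
    [0,0,0],
    [0,0,0],
    [0,0,0]
  ]
}}

```text
clock: 7.05
eef_pos: [555.1, -97.7, 58.0]
tcp_rot: [-3.139, -0.0, 1.502]
contact_force: [-0.6, 0.2, -4.0]
opening: 0.261
grasp_force: 79.9
```

```bash
python3 -c "
from h import *
x,y,w=tcp_for(0,-64); plan(x,y,46.6,w)"
```

```text
dp [0.006 0.022 0.284] rot [-0.029 -0.003  0.002] pos [555.1 -97.7  58. ] [-1.7982e+02 -2.0000e-02  8.6090e+01] F [-0.6  0.2 -4. ] op 0.261 t 7.05
```

Call:
{"name": "play_rows", "arguments": {
  "dp": [
    [0,0,0.1],
    [0,0,0.18],
    [0,0,0.23],
    [0,0,0.23],
    [0,0,0.23]
  ],
  "rot": [
    [0,0,0],
    [0,0,0],
    [0,0,0],
    [0,0,0],
    [0,0,0]
  ]
}}

```text
clock: 7.47
eef_pos: [556.5, -97.8, 51.0]
tcp_rot: [3.141, 0.0, 1.502]
contact_force: [0.1, 0.2, -3.9]
opening: 0.261
grasp_force: 80.0
```

Call:
{"name": "play_rows", "arguments": {
  "dp": [
    [0,0,0.03],
    [0,0,0.03],
    [0,0,0.03]
  ],
  "rot": [
    [0,0,0],
    [0,0,0],
    [0,0,0]
  ]
}}

```text
clock: 7.72
eef_pos: [556.3, -97.8, 49.4]
tcp_rot: [3.141, 0.0, 1.502]
contact_force: [-0.2, -0.2, -3.3]
opening: 0.262
grasp_force: 80.0
```

Call:
{"name": "play_rows", "arguments": {
  "dp": [
    [0,0,0.04],
    [0,0,0.06],
    [0,0,0.06]
  ],
  "rot": [
    [0,0,0],
    [0,0,0],
    [0,0,0]
  ]
}}

```text
clock: 7.97
eef_pos: [556.1, -97.8, 46.7]
tcp_rot: [-3.141, -0.0, 1.502]
contact_force: [1.0, -0.2, -4.8]
opening: 0.267
grasp_force: 80.0
```

```bash
python3 -c "
from h import *
from rig import optics
x,y,w=tcp_for(0,2); print(x,y); plan(x,y,46.6,w)
f=optics.grab_frame('scene'); pickle.dump(f,open('s1.pkl','wb')); cv2.imwrite('pics/s1.png',cv2.resize(f['color'][170:290,190:350,::-1],(800,600),interpolation=cv2.INTER_CUBIC))"
```

```text
560.447495865205 -31.698327626895093
dp [ 1.656 -0.004  0.002] rot [-0.003 -0.001  0.001] pos [556.1 -97.8  46.7] [-179.98   -0.     86.08] F [ 1.  -0.2 -4.8] op 0.267 t 7.9667
```

View pics/s1.png

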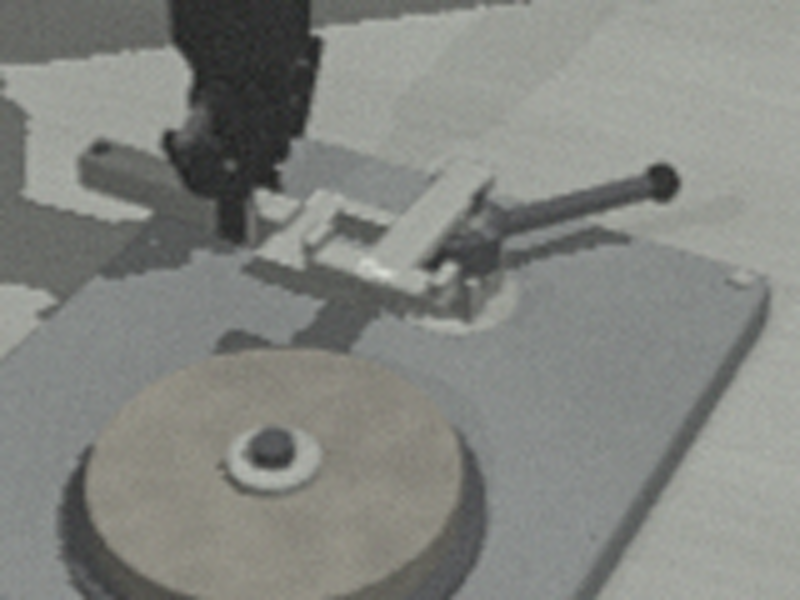

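Call:
{"name": "play_rows", "arguments": {
  "dp": [
    [0.2,0,0],
    [0.4,0,0],
    [0.6,0,0],
    [0.75,0,0],
    [0.75,0,0]
  ],
  "rot": [
    [0,0,0],
    [0,0,0],
    [0,0,0],
    [0,0,0],
    [0,0,0]
  ]
}}

```text
clock: 8.43
eef_pos: [558.3, -66.3, 46.9]
tcp_rot: [-3.141, -0.0, 1.504]
contact_force: [0.5, 0.7, -5.0]
opening: 0.261
grasp_force: 80.0
```

Call:
{"name": "play_rows", "arguments": {
  "dp": [
    [0.2,0,0],
    [0.4,0,0],
    [0.6,0,0],
    [0.75,0,0],
    [0.75,0,0]
  ],
  "rot": [
    [0,0,0],
    [0,0,0],
    [0,0,0],
    [0,0,0],
    [0,0,0]
  ]
}}

```text
clock: 8.85
eef_pos: [560.4, -36.6, 46.9]
tcp_rot: [3.142, -0.0, 1.503]
contact_force: [-0.0, -0.5, -4.7]
opening: 0.259
grasp_force: 80.0
```

Call:
{"name": "play_rows", "arguments": {
  "dp": [
    [0.05,0,0],
    [0.1,0,0],
    [0.13,0,0],
    [0.13,0,0]
  ],
  "rot": [
    [0,0,0],
    [0,0,0],
    [0,0,0],
    [0,0,0]
  ]
}}

```text
clock: 9.18
eef_pos: [560.7, -32.7, 46.9]
tcp_rot: [3.142, -0.0, 1.502]
contact_force: [-0.6, 0.3, -5.3]
opening: 0.263
grasp_force: 80.0
```

Call:
{"name": "play_rows", "arguments": {
  "dp": [
    [0.03,0,0],
    [0.06,0,0],
    [0.06,0,0]
  ],
  "rot": [
    [0,0,0],
    [0,0,0],
    [0,0,0]
  ]
}}

```text
clock: 9.43
eef_pos: [560.8, -31.5, 47.0]
tcp_rot: [3.142, 0.002, 1.503]
contact_force: [-1.1, -7.5, -3.1]
opening: 0.266
grasp_force: 80.3
```

Call:
{"name": "play_rows", "arguments": {
  "dp": [
    [-0.02,0,0],
    [-0.02,0,0],
    [-0.02,0,0],
    [-0.02,0,0]
  ],
  "rot": [
    [0,0,0],
    [0,0,0],
    [0,0,0],
    [0,0,0]
  ],
  "fingers": 0.5
}}

```text
clock: 9.77
eef_pos: [561.2, -31.1, 47.2]
tcp_rot: [3.141, -0.0, 1.502]
contact_force: [-0.1, 0.3, -0.4]
opening: 0.497
grasp_force: 0.0
```

Call:
{"name": "play_rows", "arguments": {
  "dp": [
    [0,0,-0.3],
    [0,0,-0.8],
    [0,0,-1.7],
    [0,0,-2.6],
    [0,0,-3.2]
  ],
  "rot": [
    [0,0,0],
    [0,0,0],
    [0,0,0],
    [0,0,0],
    [0,0,0]
  ]
}}

```text
clock: 10.18
eef_pos: [561.8, -31.1, 179.0]
tcp_rot: [3.138, -0.0, 1.503]
contact_force: [0.8, 0.1, -0.1]
opening: 0.501
grasp_force: 0.0
```

```bash
python3 -c "
from h import *
from rig import optics,telemetry
d={n:optics.grab_frame(n) for n in ('top','wrist')}; d['wrist']['s']=telemetry.sense(); pickle.dump(d,open('f1.pkl','wb'))
im=d['top']['color'][65:240,200:360,::-1]; a=cv2.resize(im,None,fx=2.4,fy=2.4,interpolation=cv2.INTER_CUBIC); b=d['wrist']['color'][:,:,::-1]
o=np.zeros((420,800,3),np.uint8); o[:,:384]=a[:420,:384]; o[:312,384:]=cv2.resize(b,(416,312)); cv2.imwrite('pics/c1.png',o)
plan(560,-31,170,86.07)
"
```

```text
dp [-0.001 -0.097  0.262] rot [ 0.083 -0.002  0.003] pos [563.8 -31.2 180.5] [ 1.795e+02 -1.000e-02  8.609e+01] F [ 0.4 -0.1  0.4] op 0.498 t 10.2833
```

View pics/c1.png

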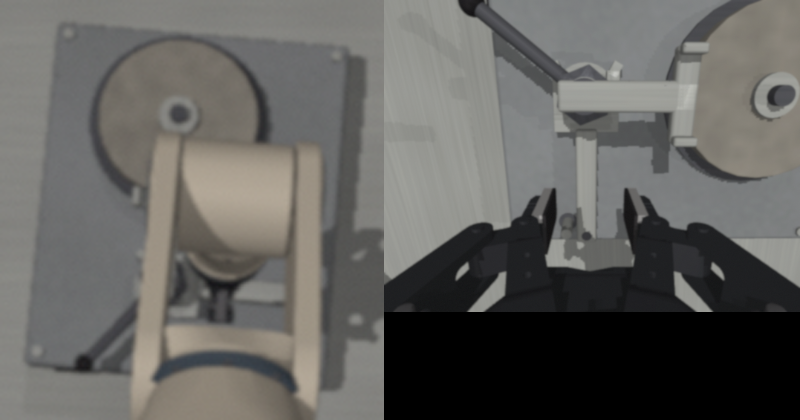

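```bash
python3 -c "
from h import *
plan(467.4,78.8,180,46.6)"
```

```text
dp [ 2.58  -2.592 -0.009] rot [ 0.079 -0.03   6.581] pos [563.8 -31.2 180.5] [ 1.795e+02 -1.000e-02  8.609e+01] F [ 0.4 -0.1  0.4] op 0.498 t 10.2833
```

Call:
{"name": "play_rows", "arguments": {
  "dp": [
    [0.5,-0.5,0],
    [1.0,-1.0,0],
    [1.5,-1.5,0],
    [2.0,-2.0,0],
    [2.5,-2.5,0]
  ],
  "rot": [
    [0,0,1.1],
    [0,0,2.2],
    [0,0,3.3],
    [0,0,4.4],
    [0,0,5.5]
  ],
  "fingers": 0
}}

```text
clock: 10.7
eef_pos: [466.5, 76.2, 174.8]
tcp_rot: [-3.141, 0.0, 0.92]
contact_force: [0.5, 0.4, -1.3]
opening: 0.002
grasp_force: 0.0
```

Call:
{"name": "play_rows", "arguments": {
  "dp": [
    [0,0,0],
    [0,0,0],
    [0,0,0]
  ],
  "rot": [
    [0,0,0.5],
    [0,0,1.08],
    [0,0,1.08]
  ]
}}

```text
clock: 10.95
eef_pos: [467.3, 75.9, 175.0]
tcp_rot: [-3.141, 0.0, 0.812]
contact_force: [0.9, 0.8, -0.2]
opening: -0.002
grasp_force: 0.0
```

```bash
python3 -c "
from h import *
plan(467.4,78.8,67,46.6)"
```

```text
dp [ 0.054 -0.047  2.699] rot [-0.001  0.001 -0.015] pos [467.3  75.9 175. ] [-179.99    0.     46.51] F [ 0.9  0.8 -0.2] op -0.002 t 10.95
```

Descend, then approach the lever.

Call:
{"name": "play_rows", "arguments": {
  "dp": [
    [0,-0.05,0.7],
    [0,-0.05,1.4],
    [0,-0.05,2.1],
    [0,-0.05,2.6],
    [0,-0.05,2.7]
  ],
  "rot": [
    [0,0,0],
    [0,0,0],
    [0,0,0],
    [0,0,0],
    [0,0,0]
  ]
}}

```text
clock: 11.37
eef_pos: [464.1, 76.3, 64.0]
tcp_rot: [-3.138, 0.004, 0.815]
contact_force: [-1.2, -0.7, -0.2]
opening: 0.003
grasp_force: 0.0
```

Call:
{"name": "play_rows", "arguments": {
  "dp": [
    [0,0,0],
    [0.1,0,0],
    [0.2,0,0],
    [0.3,0,0],
    [0.4,0,0]
  ],
  "rot": [
    [0,0,0],
    [0,0,0],
    [0,0,0],
    [0,0,0],
    [0,0,0]
  ]
}}

```text
clock: 11.78
eef_pos: [478.5, 88.8, 68.0]
tcp_rot: [3.14, -0.001, 0.814]
contact_force: [-1.9, -2.7, 1.7]
opening: -0.006
grasp_force: 1.3
```

Call:
{"name": "play_rows", "arguments": {
  "dp": [
    [0.134,-0.021,0],
    [0.269,-0.036,0],
    [0.405,-0.043,0],
    [0.541,-0.043,0],
    [0.676,-0.036,0]
  ],
  "rot": [
    [0,0,0.5],
    [0,0,1],
    [0,0,1.5],
    [0,0,2],
    [0,0,2.5]
  ]
}}

```text
clock: 12.2
eef_pos: [494.9, 108.9, 67.4]
tcp_rot: [3.141, 0.001, 0.55]
contact_force: [-3.0, -5.4, 2.7]
opening: -0.002
grasp_force: 2.4
```

```bash
cat >> h.py <<'E'
def rel():
    from rig import telemetry
    s=telemetry.sense(); v=s["eef_pos"][:2]-np.array([565.6,32.7]); w=s["tcp_rot"][2]; x=np.array([np.cos(w),np.sin(w)]); y=np.array([np.sin(w),-np.cos(w)])
    print("C in tool",(-v@x).round(1),(-v@y).round(1),"lever ang world",np.degrees(w).round(1)+90,"F tool",(s["contact_force"][:2]@x).round(1),(s["contact_force"][:2]@y).round(1),"z",s["eef_pos"][2].round(1))
E
python3 -c "
from h import *
rel()"
```

```text
C in tool 20.5 101.9 lever ang world 121.5 F tool -5.4 3.0 z 67.4
```

Call:
{"name": "play_rows", "arguments": {
  "dp": [
    [0.134,-0.021,0],
    [0.269,-0.036,0],
    [0.405,-0.043,0],
    [0.541,-0.043,0],
    [0.676,-0.036,0]
  ],
  "rot": [
    [0,0,0.5],
    [0,0,1],
    [0,0,1.5],
    [0,0,2],
    [0,0,2.5]
  ]
}}

```text
clock: 12.62
eef_pos: [516.7, 124.3, 67.3]
tcp_rot: [3.141, 0.002, 0.288]
contact_force: [-3.7, -4.8, 2.5]
opening: 0.0
grasp_force: 2.4
```

Call:
{"name": "play_rows", "arguments": {
  "dp": [
    [0.134,-0.021,0],
    [0.269,-0.036,0],
    [0.405,-0.043,0],
    [0.541,-0.043,0],
    [0.676,-0.036,0]
  ],
  "rot": [
    [0,0,0.5],
    [0,0,1],
    [0,0,1.5],
    [0,0,2],
    [0,0,2.5]
  ]
}}

```text
clock: 13.03
eef_pos: [541.9, 133.4, 67.2]
tcp_rot: [3.141, 0.002, 0.026]
contact_force: [-4.5, -4.4, 1.9]
opening: -0.002
grasp_force: 2.4
```

```bash
python3 -c "
from h import *
rel()"
```

```text
C in tool 21.1 101.3 lever ang world 91.5 F tool -4.6 4.2 z 67.2
```

Call:
{"name": "play_rows", "arguments": {
  "dp": [
    [0.134,-0.021,0],
    [0.269,-0.036,0],
    [0.405,-0.043,0],
    [0.541,-0.043,0],
    [0.676,-0.036,0]
  ],
  "rot": [
    [0,0,0.5],
    [0,0,1],
    [0,0,1.5],
    [0,0,2],
    [0,0,2.5]
  ]
}}

```text
clock: 13.45
eef_pos: [568.7, 135.7, 67.1]
tcp_rot: [3.14, 0.002, -0.236]
contact_force: [-4.5, -1.0, 1.9]
opening: -0.001
grasp_force: 2.4
```

Call:
{"name": "play_rows", "arguments": {
  "dp": [
    [0.07,-0.01,0],
    [0.134,-0.021,0],
    [0.2,-0.03,0],
    [0.269,-0.036,0],
    [0.34,-0.04,0]
  ],
  "rot": [
    [0,0,0.25],
    [0,0,0.5],
    [0,0,0.75],
    [0,0,1.0],
    [0,0,1.25]
  ]
}}

```text
clock: 13.87
eef_pos: [582.4, 134.2, 67.1]
tcp_rot: [3.141, 0.002, -0.365]
contact_force: [-5.6, -1.2, 2.6]
opening: 0.004
grasp_force: 2.4
```

```bash
python3 -c "
from h import *
rel()"
```

```text
C in tool 20.6 100.8 lever ang world 69.1 F tool -4.8 3.1 z 67.1
```

Slow steps to the hard stop.

Call:
{"name": "play_rows", "arguments": {
  "dp": [
    [0.045,-0.01,0],
    [0.09,-0.014,0],
    [0.134,-0.021,0],
    [0.18,-0.026,0],
    [0.225,-0.03,0]
  ],
  "rot": [
    [0,0,0.17],
    [0,0,0.33],
    [0,0,0.5],
    [0,0,0.67],
    [0,0,0.83]
  ]
}}

```text
clock: 14.28
eef_pos: [591.2, 132.3, 67.1]
tcp_rot: [3.141, 0.002, -0.452]
contact_force: [-5.0, 0.3, 1.6]
opening: -0.003
grasp_force: 2.4
```

Call:
{"name": "play_rows", "arguments": {
  "dp": [
    [0.045,-0.01,0],
    [0.09,-0.014,0],
    [0.134,-0.021,0],
    [0.134,-0.021,0]
  ],
  "rot": [
    [0,0,0.17],
    [0,0,0.33],
    [0,0,0.5],
    [0,0,0.5]
  ]
}}

```text
clock: 14.62
eef_pos: [596.7, 130.6, 67.1]
tcp_rot: [3.141, 0.001, -0.504]
contact_force: [-4.9, 0.5, 2.1]
opening: -0.002
grasp_force: 1.8
```

Call:
{"name": "play_rows", "arguments": {
  "dp": [
    [0.045,-0.01,0],
    [0.09,-0.014,0],
    [0.09,-0.014,0]
  ],
  "rot": [
    [0,0,0.17],
    [0,0,0.33],
    [0,0,0.33]
  ]
}}

```text
clock: 14.87
eef_pos: [600.3, 129.4, 67.1]
tcp_rot: [3.141, 0.001, -0.539]
contact_force: [-4.6, 0.5, 2.0]
opening: -0.004
grasp_force: 1.8
```

Call:
{"name": "play_rows", "arguments": {
  "dp": [
    [0.03,-0.005,0],
    [0.06,-0.01,0],
    [0.06,-0.01,0]
  ],
  "rot": [
    [0,0,0.1],
    [0,0,0.2],
    [0,0,0.2]
  ]
}}

```text
clock: 15.12
eef_pos: [602.6, 128.5, 67.0]
tcp_rot: [3.141, 0.001, -0.559]
contact_force: [-4.8, 0.4, 1.3]
opening: -0.001
grasp_force: 1.9
```

Call:
{"name": "play_rows", "arguments": {
  "dp": [
    [0.03,-0.005,0],
    [0.06,-0.01,0],
    [0.06,-0.01,0]
  ],
  "rot": [
    [0,0,0.1],
    [0,0,0.2],
    [0,0,0.2]
  ]
}}

```text
clock: 15.37
eef_pos: [604.9, 127.5, 67.0]
tcp_rot: [3.141, 0.001, -0.58]
contact_force: [-3.3, -0.1, 2.1]
opening: 0.0
grasp_force: 1.9
```

Call:
{"name": "play_rows", "arguments": {
  "dp": [
    [0.03,-0.005,0],
    [0.06,-0.01,0],
    [0.06,-0.01,0]
  ],
  "rot": [
    [0,0,0.1],
    [0,0,0.2],
    [0,0,0.2]
  ]
}}

```text
clock: 15.62
eef_pos: [607.2, 126.5, 67.0]
tcp_rot: [3.141, 0.001, -0.601]
contact_force: [-4.6, 0.3, 3.2]
opening: 0.004
grasp_force: 1.9
```

Call:
{"name": "play_rows", "arguments": {
  "dp": [
    [0.03,-0.005,0],
    [0.06,-0.01,0],
    [0.06,-0.01,0]
  ],
  "rot": [
    [0,0,0.1],
    [0,0,0.2],
    [0,0,0.2]
  ]
}}

```text
clock: 15.87
eef_pos: [609.4, 125.5, 67.0]
tcp_rot: [3.141, 0.001, -0.622]
contact_force: [-4.4, 0.8, 1.5]
opening: 0.006
grasp_force: 1.9
```

Call:
{"name": "play_rows", "arguments": {
  "dp": [
    [0.03,-0.005,0],
    [0.06,-0.01,0],
    [0.06,-0.01,0]
  ],
  "rot": [
    [0,0,0.1],
    [0,0,0.2],
    [0,0,0.2]
  ]
}}

```text
clock: 16.12
eef_pos: [611.1, 124.7, 67.0]
tcp_rot: [3.141, 0.001, -0.644]
contact_force: [-6.3, 1.4, 4.4]
opening: -0.002
grasp_force: 3.3
```

Call:
{"name": "play_rows", "arguments": {
  "dp": [
    [0.03,-0.005,0],
    [0.06,-0.01,0],
    [0.06,-0.01,0]
  ],
  "rot": [
    [0,0,0],
    [0,0,0],
    [0,0,0]
  ]
}}

```text
clock: 16.37
eef_pos: [611.8, 124.2, 66.8]
tcp_rot: [3.14, 0.004, -0.643]
contact_force: [-12.4, 5.5, 7.1]
opening: -0.001
grasp_force: 6.7
```

```bash
python3 -c "
from h import *
from rig import optics,telemetry
rel()
s=telemetry.sense()
d={n:optics.grab_frame(n) for n in ('scene','wrist')}; d['wrist']['s']=s; pickle.dump(d,open('f2.pkl','wb'))
a=cv2.resize(d['scene']['color'][170:290,190:350,::-1],(400,300),interpolation=cv2.INTER_CUBIC)
o=np.zeros((300,800,3),np.uint8); o[:,:400]=a; o[:,400:]=cv2.resize(d['wrist']['color'][:,:,::-1],(400,300)); cv2.imwrite('pics/c2.png',o)
"
```

```text
C in tool 17.9 100.9 lever ang world 53.1 F tool -13.2 3.1 z 66.8
```

Call:
{"name": "play_rows", "arguments": {
  "dp": [
    [-0.2,0,0],
    [-0.6,0,0],
    [-0.8,0,-0.5],
    [-0.8,0,-1.3],
    [-0.8,0,-2.2]
  ],
  "rot": [
    [0,0,0],
    [0,0,0],
    [0,0,0],
    [0,0,0],
    [0,0,0]
  ]
}}

```text
clock: 16.88
eef_pos: [586.6, 143.1, 154.4]
tcp_rot: [3.14, 0.001, -0.642]
contact_force: [0.2, 0.4, -0.6]
opening: 0.002
grasp_force: 0.0
```

Call:
{"name": "play_rows", "arguments": {
  "dp": [
    [-0.9,-0.3,-0.6],
    [-1.8,-0.6,-1.2],
    [-2.7,-0.9,-1.8],
    [-2.7,-0.9,-2],
    [-2.7,-0.9,-2]
  ],
  "rot": [
    [0,0,-1],
    [0,0,-2],
    [0,0,-3],
    [0,0,-4],
    [0,0,-5]
  ]
}}

```text
clock: 17.3
eef_pos: [523.6, 239.5, 238.7]
tcp_rot: [-3.138, -0.006, -0.111]
contact_force: [0.6, 0.1, 0.9]
opening: -0.002
grasp_force: 0.0
```

```bash
python3 -c "
from h import *
plan(530,-50,260,86)"
```

```text
dp [ 0.967  7.173 -0.555] rot [ 1.5000e-02 -7.4000e-02 -1.5396e+01] pos [523.6 239.5 238.7] [-179.77   -0.33   -6.38] F [0.6 0.1 0.9] op -0.002 t 17.3
```

```bash
python3 -c "
from h import *
from rig import optics,telemetry
d={n:optics.grab_frame(n) for n in ('scene','top')}; pickle.dump(d,open('f3.pkl','wb'))
o=np.zeros((600,800,3),np.uint8)
o[:525,:480]=cv2.resize(d['top']['color'][65:240,200:360,::-1],(480,525),interpolation=cv2.INTER_CUBIC)
o[:240,480:]=cv2.resize(d['scene']['color'][170:290,190:350,::-1],(320,240),interpolation=cv2.INTER_CUBIC)
o[250:490,480:]=cv2.resize(pickle.load(open('f2.pkl','rb'))['wrist']['color'][:,:,::-1],(320,240))
cv2.imwrite('pics/c3.png',o)"
```

```text
(no output)
```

View pics/c3.png

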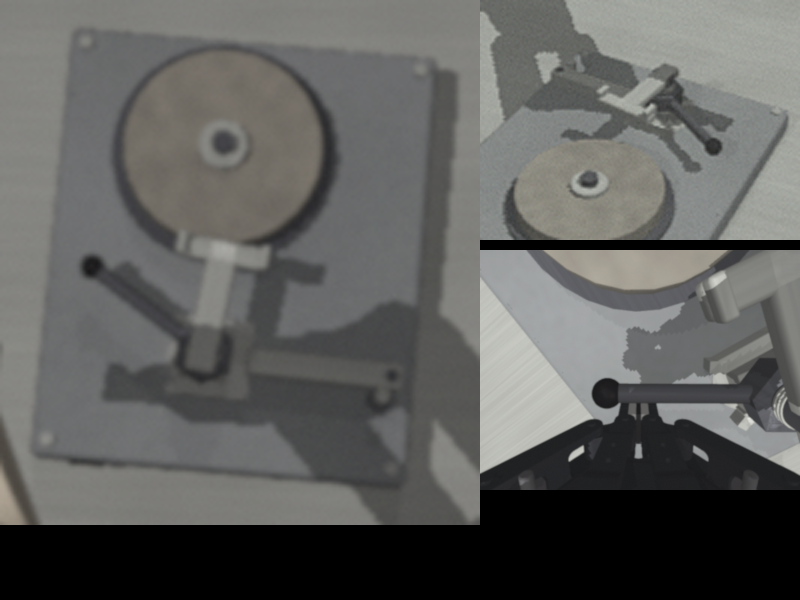

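```bash
python3 -c "
from h import *
d=pickle.load(open('f3.pkl','rb'));f=d['top']
a=-.06854;t=np.array([561.19,29.78]);R=np.array([[np.cos(a),-np.sin(a)],[np.sin(a),np.cos(a)]])
def G(u,v,z): return R.T@(cast(f,((u+.5)/3-.5+200,(v+.5)/3-.5+65),z)[:2]-t)
b=G(92,266,86);print('ball',b,np.degrees(np.arctan2(b[1],b[0])),np.hypot(*b))
im=f['color'].astype(int).sum(2)//3
f0=pickle.load(open('f0.pkl','rb'))['top']; im0=f0['color'].astype(int).sum(2)//3
for I in (im0,im):
  pts=[]
  for v in range(154,178,3):
    row=cv2.resize(I[v:v+1,255:285].astype(np.float32),None,fx=10,fy=1,interpolation=cv2.INTER_LINEAR)[0]
    g=np.gradient(cv2.blur(row.reshape(1,-1),(9,1))[0]); l=255+(g[:200].argmax()+.5)/10-.5; rr=255+(g.argmin()+.5)/10-.5
    p=[R.T@(cast(f,(u,v),122)[:2]-t) for u in (l,rr)]; pts.append((p[0]+p[1])/2); print(v,l,rr,p[0].round(1),p[1].round(1))
"
```

```text
ball [ 70.12363162 105.72946732] 56.44621386570182 126.87018550961636
154 265.45 274.55 [68.9 11.3] [ 70.9 -12.1]
157 264.55 281.45 [60.9 12.9] [ 64.6 -30.6]
160 264.45 281.45 [53.  12.5] [ 56.8 -31.2]
163 264.45 280.45 [45.2 11.8] [ 48.7 -29.3]
166 264.45 280.55 [37.3 11.1] [ 40.9 -30.3]
169 263.55 280.45 [29.3 12.7] [ 33.1 -30.7]
172 263.55 272.45 [21.5 12. ] [ 23.5 -10.8]
175 263.45 272.55 [13.7 11.6] [ 15.7 -11.8]
154 267.55 277.45 [69.4  5.9] [ 71.6 -19.6]
157 267.45 276.55 [61.5  5.5] [ 63.5 -18. ]
160 266.55 275.95 [53.5  7.1] [ 55.6 -17.1]
163 255.55 283.45 [43.2 34.7] [ 49.4 -37.1]
166 265.45 282.45 [37.6  8.5] [ 41.3 -35.2]
169 262.55 282.45 [29.1 15.3] [ 33.5 -35.8]
172 263.45 272.55 [21.5 12.3] [ 23.5 -11.1]
175 263.55 273.45 [13.7 11.3] [ 15.9 -14.1]
```

```bash
python3 -c "
from rig import r
print(r.sign_off())"
```

```text
the job is handed in; nothing more can be done
None
```

The job is handed in; the rig gave no verdict. The spanner is home on the square foot with its handle against the stop pin, and the lever was pushed clockwise until the force jumped at the hard stop. From the top camera I put the nut at about 1.5 rad and the rest about 0.10–0.14 rad out of line (limit 0.2); I steered clear of the knife, towel roll and bottle but did not re-measure them.

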